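# Unstack the radio modules into their nests

### The arm

A 6-joint arm with a two-finger parallel gripper is mounted at the origin on a cart in front of the work surface, level with it; the furniture and walls round the work are solid. World frame = base frame: x ahead of the robot, y to its left, z up, the work surface at z = 0. Lengths are in m, angles in rad, forces in N, time in s.
With the tool pointing down it reaches from about 0.375 to 0.9 m from the base axis. Payload 3.1 kg.
Tool frame: the origin (TCP) lies at the centre of the arm's flange, where the gripper is bolted on; the fingertips stand robot.tip_extent ahead of it and the grasp point (between the pads) lies 164 mm ahead of it (robot.tip_extent is the distance from the TCP to the fingertips, in m); z points along the fingers, y is the line along which they close (so a half turn about z gives the same grasp; the last joint's range is limited). The gripper opens to 87 mm and grips with 3 to 60 N. Pads are 19 mm wide; open, the fingers measure 117 mm over their backs; the gripper's body (75 mm by 190 mm) begins 51 mm behind the grasp point.
Start: joints at [-1.522, 0.527, 1.433, -0, 1.181, -0.178], TCP at [0.141, -0.609, 0.405] pointing down, gripper open.
Joint ranges: [-3.08, 3.08], [-0.75, 2.2], [0.22, 2.44], [-1.43, 4.57], [0, 2.65], [-2.85, 2.85]. Speed limits (rad/s): [2.79, 2.79, 3.14, 3.14, 3.14, 3.14].

### API

Orientations are given as a unit quaternion [x, y, z, w].
In Python, from rig import get_obs, camera, hand_in, cut_out, robot gives the robot as it stands.
- The arm moves only by the tool step_arm, never from a script. Its argument "rows" is a list of rows, each a list of 6 numbers: the shift along the world's x, y, z in m, then the turn, a rotation vector about the world's x, y, z in degrees. A call has 1 to 12 rows; each row shifts and turns the commanded pose from where the row before left it; what a row does not reach is not made up. A row lasts 1/8 s, in which the tool goes at most 62.5 mm and 10.7 degrees, less where a joint would pass 70% of its speed; a pose out of reach is approached as far as the arm can. A call is refused whole if a number of a shift passes 0.0625 or a number of a turn 10.7, either way. A call with a gripper value outside its range is refused whole. "jaw" is the finger opening in m, from 0 to 0.087, set as the call begins (left out, the last holds). The fingers move at their own pace and stop on an object; "squeeze" is the grip in N (left out, the last holds). Time passes only in rows, so rows that do not move let the fingers close. It gives the time, the measured TCP pose, the force, the opening and the grip force at its end, in the units of the state.
- get_obs(): the state, without advancing time (a new reading comes with each control period).
- camera(name): name is "side" or "top"; returns a dict with "pixels" (420x560x3 uint8, blue, green, red), "depth" (420x560 float32, m along the optical axis (not along the pixel's ray), 0 where there is no reading), "fov_y" (degrees; the focal length in pixels is half the picture's height over the tangent of half this angle, whatever the lens; pixels are square), "cx", "cy" (the principal point, pixels), "extrinsics" (4x4, takes a point from camera to world coordinates). Camera axes: x right, y up, looking along -z (the intrinsics and any distortion apply to the point x, -y, -z); pixel columns grow to the right and rows downward; lengths in m; the calibration is good to about 2 mm. A picture is of the moment at which its call begins.
- hand_in(): hands the job in; it is judged then, once.
Trained networks look in the newest picture that a camera, given by its name, has taken for a name from the list of things; names that differ only in an ending like _2 or _b are one class to them, and where a whole thing is asked for, a point or a joint stands for the part that bears it (a point fixed in the world has none). Each returns a list of dicts, best first, with "confidence" (0 to 1); they miss things now and then, are a little off and sometimes report something else, mostly with a low value. They report only what shows in the picture. A call takes as long as a camera call. They do not tell look-alikes from the thing itself.
- cut_out(label, camera): "region" (420x560 bool, what is visible of it) and "extent" ([centre column, centre row, width, height] in pixels, round what is visible of it).
The state is a dict: "time": time; "q": joint angles; "joint_velocities": joint speeds; "joint_torque": joint torques, N m; "position": TCP position; "tool_rot": TCP orientation; "ft_force": force on the tool from outside, world axes, zero at the start; "moment": the same for the moment, N m; "grip_width": finger opening in m; "grip_force": force on a finger pad.
Only numpy, scipy, OpenCV 4.12 (cv2) and the standard library are available. Lean on these libraries where they do the work, as an engineer would, in place of code of your own. Each camera call takes 0.05 s, during which the arm holds its last target. There are 200 camera calls.

### The job

Four modules taken out of a radio lie piled up on the bench. Take the pile apart and put each module into the nest made for it - the finned amplifier, the grey filter box and the small oscillator box each into the cornered nest of its own size, the round can between the four pins - lying flat on the base plate, the right way up, centred and lined up lengthwise with its nest. Set them down gently: none may be dropped or tipped over.

Things in the scene. Friction and masses are not known exactly. Their poses are not given: they have to be found in the camera images.
- amplifier: Amplifier module, bare aluminium with eleven lengthwise cooling fins on top: 150 mm (x) by 60 mm (y) by 30 mm high, 0.55 kg give or take; a coax socket stands 8 mm out of the middle of its -x end, 8 mm above its underside. At the start it stands on the worktop at the bottom of the pile. Origin: centre of its underside; z up.
- filter_box: Filter module, closed grey cast box with a lid seam and four lid screws: 118 mm (x) by 54 mm (y) by 26 mm high, about 0.28 kg; a coax socket stands 8 mm out of the middle of its +x end, 12 mm above its underside. At the start it lies centred, lengthwise, on the amplifier. Origin: centre of its underside; z up.
- oscillator: Oscillator module, small rectangular steel box: 52 mm (x) by 40 mm (y) by 28 mm high, about 0.12 kg. At the start it stands on one end of the filter module's top, its long side lengthwise, about 10 mm from the cavity can on the other end; which end varies. Origin: centre of its underside; z up.
- cavity_can: Cavity filter, a round aluminium can: 44 mm across, 28 mm high (a 1.5 mm screw in its top), about 0.12 kg. At the start it stands on the other end of the filter module's top. Origin: centre of its underside; z up.
- nest_large: Fixed nest for the amplifier: black base plate 178 mm (x) by 88 mm (y), 3 mm thick, with aluminium angles at its four corners (legs 18 mm long, 4 mm thick), standing 6 mm above the plate (tops 9 mm above the worktop). Clear space inside 170 x 80 mm: 10 mm of play each side. Origin: centre of the underside; the plate's top is 3 mm above it.
- nest_medium: Fixed nest for the filter module: black base plate 146 mm (x) by 82 mm (y), 3 mm thick, with aluminium angles at its four corners (legs 18 mm long, 4 mm thick), standing 6 mm above the plate (tops 9 mm above the worktop). Clear space inside 138 x 74 mm: 10 mm of play each side. Origin: centre of the underside; the plate's top is 3 mm above it.
- nest_small: Fixed nest for the oscillator module: black base plate 80 mm (x) by 68 mm (y), 3 mm thick, with aluminium angles at its four corners (legs 16 mm long, 4 mm thick), standing 6 mm above the plate (tops 9 mm above the worktop). Clear space inside 72 x 60 mm: 10 mm of play each side. Origin: centre of the underside; the plate's top is 3 mm above it.
- nest_round: Fixed nest for the cavity can: black base plate round, 88 mm across, 3 mm thick, with four 8 mm aluminium pins on a 72 mm circle at 45 degrees to x and y, standing 6 mm above the plate (tops 9 mm above the worktop). Clear circle inside 64 mm: 10 mm of play all round. Origin: centre of the underside; the plate's top is 3 mm above it.
Mind the look-alikes: they are no part of the job. What is shaped like the nest_round but orange or yellow is not meant.

How it is judged:
By the outcome, as a careful person would: the job done as asked, in the order asked, and still so for the second after the job is handed in, with the robot touching nothing.
It also fails if it takes over 120 s, if anything falls off the work surface, if the arm or the gripper's body presses on something with over 40 N, if the wrist force passes 120 N, or if a joint passes its speed limit or range.

## Working session

There is one attempt and no reset: what is moved stays moved. The work goes in short steps, Python scripts to look and compute and a tool call to move; the robot and the scene stay as the last step left them, time stands still between calls to the robot, and variables do not carry over. Pictures are saved under pics/ and viewed, at most 14 in all, crops included, and the job is handed in when it is done.

Besides the shell and the picture viewer there is one more tool, called after "Emit:" as name([rows], argument=value, ...), one row to a line, values as JSON. step_arm: Moves the arm, as the interface text tells. Its arguments: {"type":"object","properties":{"rows":{"type":"array"},"jaw":{"type":"number"},"squeeze":{"type":"number"}},"required":["rows"]}

```bash
ls; mkdir -p pics; cat > h.py <<'E'
import numpy as np,cv2
from rig import get_obs,camera,hand_in,cut_out,robot
def cloud(c):
    h,w=c["depth"].shape; f=h/2/np.tan(np.radians(c["fov_y"]/2))
    v,u=np.mgrid[:h,:w]; d=c["depth"]
    P=np.stack([(u-c["cx"])/f*d,-(v-c["cy"])/f*d,-d],-1)
    E=np.array(c["extrinsics"]); W=P@E[:3,:3].T+E[:3,3]; W[d==0]=np.nan
    return W
E
python3 - <<'E'
from h import *
o=get_obs(); print(o["time"],o["position"],o["tool_rot"],o["grip_width"],robot if not callable(robot) else '')
try: print(robot.tip_extent)
except Exception as e: print(e)
ims=[]
for n in("side","top"):
    c=camera(n); print({k:(v if k not in("pixels","depth") else v.shape) for k,v in c.items()})
    cv2.imwrite(f"pics/{n}0.png",c["pixels"])
    np.save(n+"_W.npy",cloud(c)); np.save(n+"_P.npy",c["pixels"])
    for l in("amplifier","filter_box","oscillator","cavity_can","nest_large","nest_medium","nest_small","nest_round"):
        W=cloud(c)
        for r in cut_out(l,n)[:4]:
            p=W[r["region"]]; print(n,l,round(r["confidence"],2),np.round(r["extent"]).astype(int),np.round(np.nanmedian(p,0),3), np.round(np.nanmin(p,0),3),np.round(np.nanmax(p,0),3))
E
```

```text
pics
0.0 [ 0.14054109 -0.60863453  0.4037577 ] [ 9.93576811e-01  1.13154302e-01  7.72994165e-05 -1.10358952e-03] 0.08696758627905114 <Robot object at 0x7fa73035fe00>
0.1822
{'pixels': (420, 560, 3), 'depth': (420, 560), 'fov_y': 42.45099483020741, 'cx': 279.3035307042189, 'cy': 209.61600819425632, 'extrinsics': array([[ 0.56412865, -0.63453505,  0.528322  ,  1.13451098],
       [ 0.82559822,  0.42410467, -0.37218653, -0.60454303],
       [ 0.01210157,  0.64614279,  0.7631206 ,  0.99807911],
       [ 0.        ,  0.        ,  0.        ,  1.        ]])}
side amplifier 0.85 [378 236  54  51] [ 0.687 -0.005  0.023] [ 0.556 -0.025  0.   ] [0.714 0.036 0.036]
side filter_box 0.83 [381 230  47  44] [0.663 0.    0.053] [ 0.574 -0.018  0.002] [0.701 0.075 0.062]
side oscillator 0.69 [375 208  31  26] [0.613 0.019 0.084] [0.579 0.001 0.057] [0.639 0.05  0.089]
side cavity_can 0.78 [388 228  22  24] [0.668 0.007 0.084] [ 0.632 -0.01   0.056] [0.687 0.033 0.091]
side cavity_can 0.65 [293 223  80  63] [ 0.498 -0.118  0.004] [ 0.391 -0.176 -0.003] [ 0.59  -0.055  0.013]
side nest_large 0.67 
[... 1643 characters left out ...]
9  62] [ 0.492 -0.116  0.004] [ 0.402 -0.17  -0.005] [ 0.588 -0.062  0.015]
top nest_large 0.29 [207 182  28  48] [0.577 0.009 0.022] [ 0.553 -0.023  0.   ] [0.705 0.065 0.036]
top nest_medium 0.87 [349 218  30  50] [ 0.511 -0.395  0.004] [ 0.436 -0.438 -0.005] [ 0.585 -0.35   0.015]
top nest_small 0.74 [154 222  28  34] [0.515 0.17  0.004] [ 0.471  0.131 -0.003] [0.559 0.209 0.015]
top nest_round 0.95 [396 230  30  25] [ 0.466 -0.52   0.003] [ 0.423 -0.564 -0.006] [ 0.508 -0.479  0.013]
top nest_round 0.71 [297 172  28  31] [ 0.657 -0.248  0.004] [ 0.614 -0.291 -0.004] [ 0.702 -0.208  0.016]
top nest_round 0.67 [163 175  31  28] [0.648 0.148 0.004] [ 0.605  0.106 -0.004] [0.695 0.193 0.018]
```

```bash
python3 - <<'E'
from h import *
S=cv2.imread("pics/side0.png");T=cv2.imread("pics/top0.png")
cv2.imwrite("pics/a.png",cv2.resize(S[140:350,90:460],(800,454),interpolation=cv2.INTER_CUBIC))
cv2.imwrite("pics/b.png",cv2.resize(T[120:290,120:450],(800,412),interpolation=cv2.INTER_CUBIC))
E
```

```text
(no output)
```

View pics/a.png

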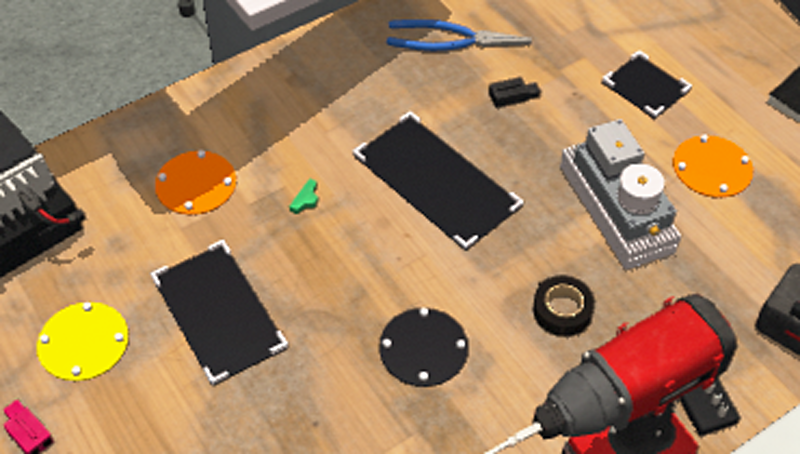

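View pics/b.png

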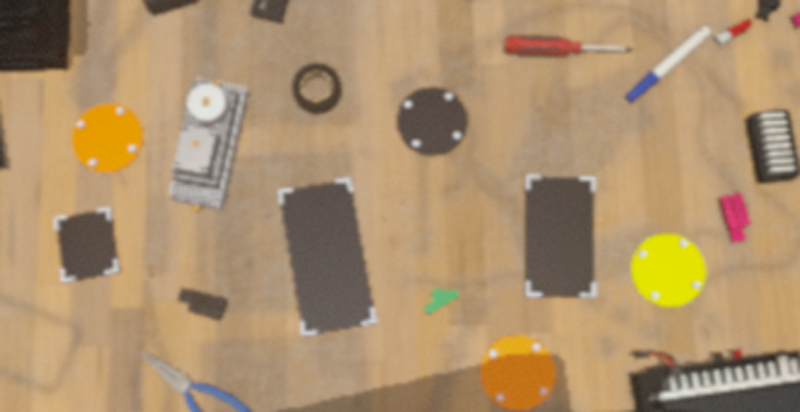

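The pictures show the pile (side crop 620,195; top crop 208,145), with the can on the far end and the oscillator on the near end. The black round nest is at (424,346) in the side crop and (432,120) in the top crop. The orange and yellow rounds are decoys. Next I fit the poses from both views.

```bash
cat >> h.py <<'E'
def rect(p):
    r=cv2.minAreaRect((p[:,:2]*1000).astype(np.float32)); (cx,cy),(w,h),a=r
    if w<h: w,h,a=h,w,a+90
    return [round(float(x),1) for x in (cx,cy,w,h,(a+90)%180-90)]
def sel(W,c,r,z0,z1):
    m=(np.hypot(W[...,0]-c[0],W[...,1]-c[1])<r)&(W[...,2]>z0)&(W[...,2]<z1); return m
def big(m):
    n,l,s,_=cv2.connectedComponentsWithStats(m.astype(np.uint8),connectivity=8)
    return l==1+np.argmax(s[1:,4]) if n>1 else m
E
python3 - <<'E'
from h import *
for n in("side","top"):
    W=np.load(n+"_W.npy");P=np.load(n+"_P.npy").astype(int)
    dark=P.max(-1)<75
    b=(np.hypot(W[...,0]-.6,W[...,1]+.1)<.3)&(abs(W[...,2])<.02)&~dark
    print(n,"bench z",np.median(W[b][:,2]))
    for l,c,r in(("L",(.495,-.117),.12),("M",(.512,-.396),.1),("S",(.515,.169),.065),("R",(.657,-.249),.06)):
        m=big(sel(W,c,r,-.01,.02)&dark); p=W[m]; print(n,l,m.sum(),rect(p),"z",np.round(np.median(p[:,2]),4),"mean",np.round(p.mean(0)*1000,1))
    for l,c,r,z0,z1 in(("amp",(.63,.015),.11,.022,.04),("filt",(.63,.015),.1,.05,.064),("osc",(.607,.025),.045,.077,.1),("can",(.66,.013),.03,.077,.1),("all",(.63,.015),.12,.012,.1)):
        m=big(sel(W,c,r,z0,z1)); p=W[m]; print(n,l,m.sum(),rect(p),"z",np.round(np.median(p[:,2]),4),"mean",np.round(p.mean(0)*1000,1))
E
```

```text
side bench z 0.0012428360494644575
side L 2066 [495.0, -118.6, 179.4, 90.1, 9.2] z 0.0041 mean [ 497.5 -118.6    4. ]
side M 2031 [511.7, -396.4, 148.9, 81.2, -2.2] z 0.0039 mean [ 513.4 -396.8    3.9]
side S 535 [516.9, 167.6, 79.1, 69.9, 8.7] z 0.0041 mean [516.2 167.7   4.1]
side R 1072 [659.8, -250.0, 86.2, 83.3, -37.7] z 0.004 mean [ 660.5 -250.5    4. ]
side amp 464 [634.5, 20.0, 153.0, 62.8, -12.0] z 0.0296 mean [ 6.594e+02 -2.000e-01  2.980e+01]
side filt 446 [637.0, 18.8, 123.2, 56.4, -9.6] z 0.0571 mean [652.6   5.2  56.9]
side osc 366 [609.3, 25.4, 54.6, 41.6, -12.3] z 0.0846 mean [611.   24.2  84.3]
side can 286 [664.2, 12.2, 45.0, 41.8, -41.9] z 0.0847 mean [665.5  11.2  84.6]
side all 2062 [634.5, 20.0, 153.0, 62.8, -12.0] z 0.0571 mean [648.5   7.2  56.2]
top bench z 0.0012793943283186948
top L 0 [0.0, 0.0, 0.0, 0.0, 0.0] z nan mean [nan nan nan]
top M 0 [0.0, 0.0, 0.0, 0.0, 0.0] z nan mean [nan nan nan]
top S 0 [0.0, 0.0, 0.0, 0.0, 0.0] z nan mean [nan nan nan]
top R 0 [0.0, 0.0, 0.0, 0.0, 0.0] z nan mean [nan nan nan]
top amp 210 [633.4, 21.4, 150.8, 61.2, -12.4] z 0.0304 mean [601.1  15.5  30. ]
top filt 250 [635.0, 21.4, 119.6, 54.7, -12.4] z 0.0568 mean [627.4  12.5  56.9]
top osc 276 [607.7, 27.8, 52.9, 40.2, -12.0] z 0.0846 mean [606.8  27.1  84.6]
top can 193 [662.3, 13.7, 42.3, 41.4, -83.8] z 0.085 mean [662.   14.2  84.8]
top all 1177 [630.1, 22.1, 158.2, 61.2, -12.5] z 0.0587 mean [622.   17.1  58.8]
  return _methods._mean(a, axis=axis, dtype=dtype,
  ret = ret.dtype.type(ret / rcount)
<stdin>:8: RuntimeWarning: Mean of empty slice.
  ret = um.true_divide(
```

```bash
python3 - <<'E'
from h import *
for n,t in(("side",75),("top",105)):
    W=np.load(n+"_W.npy");P=np.load(n+"_P.npy").astype(int)
    dark=P.max(-1)<t
    for l,c,r in(("L",(.495,-.117),.12),("M",(.512,-.396),.1),("S",(.515,.169),.065),("R",(.657,-.249),.06)):
        a=sel(W,c,r,-.01,.02); m=big(a&dark); p=W[m]; print(n,l,m.sum(),rect(p),"mean",np.round(p.mean(0)*1000,1))
        if l=="R": print("circle",cv2.minEnclosingCircle((p[:,:2]*1000).astype(np.float32)))
        w=a&(P.min(-1)>150)&(W[...,2]>.0055); k,_,s,ce=cv2.connectedComponentsWithStats(w.astype(np.uint8))
        q=[(np.round(W[int(y),int(x)]*1000).tolist(),int(ss[4])) for (x,y),ss in zip(ce[1:],s[1:])]
        print("   bright",q)
    for nm,c in(("pile",(.634,.02)),("S",(.516,.168)),("R",(.658,-.249)),("M",(.512,-.396)),("L",(.494,-.117))):
        m=(np.hypot(W[...,0]-c[0],W[...,1]-c[1])<.17)&(W[...,2]>.05)&~sel(W,(.634,.02),.11,-1,1)&~np.isnan(W[...,2])
        p=W[m]; print(nm,"tall",len(p),(np.round(p.min(0),3),np.round(p.max(0),3)) if len(p) else '')
E
```

```text
side L 2066 [495.0, -118.6, 179.4, 90.1, 9.2] mean [ 497.5 -118.6    4. ]
   bright [([406.0, -93.0, 11.0], 17), ([417.0, -167.0, 9.0], 19), ([567.0, -65.0, 7.0], 19), ([578.0, -139.0, 4.0], 21)]
side M 2031 [511.7, -396.4, 148.9, 81.2, -2.2] mean [ 513.4 -396.8    3.9]
   bright [([445.0, -358.0, 9.0], 23), ([442.0, -428.0, 11.0], 23), ([573.0, -362.0, 0.0], 28), ([485.0, -492.0, 8.0], 8), ([574.0, -435.0, 7.0], 27)]
side S 535 [516.9, 167.6, 79.1, 69.9, 8.7] mean [516.2 167.7   4.1]
   bright [([475.0, 192.0, 10.0], 14), ([485.0, 135.0, 11.0], 15), ([542.0, 203.0, 9.0], 14), ([549.0, 150.0, 4.0], 15)]
side R 1072 [659.8, -250.0, 86.2, 83.3, -37.7] mean [ 660.5 -250.5    4. ]
circle ((658.9735107421875, -249.15997314453125), 44.748233795166016)
   bright [([627.0, -229.0, 9.0], 11), ([640.0, -281.0, 14.0], 9), ([678.0, -220.0, 9.0], 8), ([688.0, -271.0, 11.0], 10)]
pile tall 0 
S tall 0 
R tall 0 
M tall 41 (array([ 0.361, -0.484,  0.051]), array([ 0.372, -0.463,  0.059]))
L tall 0 
top L 1550 [494.2, -117.0, 173.0, 81.4, 8.9] mean [ 495.1 -117.1    3.6]
   bright [([584.0, -138.0, 
[... 292 characters left out ...]
7.0, -490.0, 7.0], 3), ([447.0, -353.0, 6.0], 5), ([443.0, -425.0, 1.0], 17), ([444.0, -358.0, 6.0], 2), ([441.0, -367.0, 8.0], 3)]
top S 475 [515.2, 169.5, 74.0, 61.8, 9.8] mean [515.6 169.7   4.1]
   bright [([557.0, 150.0, 10.0], 12), ([547.0, 205.0, 9.0], 14), ([487.0, 138.0, 4.0], 14), ([475.0, 192.0, 15.0], 12)]
top R 505 [658.8, -249.1, 79.4, 77.0, -1.7] mean [ 657.9 -249.     3.6]
circle ((658.0718994140625, -248.5212860107422), 41.48841857910156)
   bright [([686.0, -267.0, 16.0], 4), ([679.0, -217.0, 11.0], 4), ([640.0, -278.0, 6.0], 6), ([631.0, -227.0, 10.0], 7)]
pile tall 0 
S tall 0 
R tall 0 
M tall 22 (array([ 0.36 , -0.481,  0.052]), array([ 0.369, -0.462,  0.061]))
L tall 0
```

Emit:
step_arm([
  [0.036, 0.048, 0, 0, 0, -2.1],
  [0.036, 0.048, 0, 0, 0, -2.1],
  [0.036, 0.048, 0, 0, 0, -2.1],
  [0.036, 0.048, 0, 0, 0, -2.1],
  [0.036, 0.048, 0, 0, 0, -2.1],
  [0.036, 0.048, 0, 0, 0, -2.1],
  [0.036, 0.048, 0, 0, 0, -2.1],
  [0.036, 0.048, 0, 0, 0, -2.1],
  [0.036, 0.048, 0, 0, 0, -2.1],
  [0.036, 0.048, 0, 0, 0, -2.1],
  [0.036, 0.048, 0, 0, 0, -2.1],
  [0.036, 0.048, 0, 0, 0, -2.1],
], jaw=0.065)

```text
time: 2.4
position: [0.5736, -0.0312, 0.405]
tool_rot: [0.994, -0.107, 0.0, 0.0]
ft_force: [1.6, -1.0, -0.1]
grip_width: 0.0648
grip_force: 0.0
```

Emit:
step_arm([
  [0.018, 0.0296, 0, 0, 0, 0],
  [0.018, 0.0296, 0, 0, 0, 0],
  [0, 0, -0.04, 0, 0, 0],
  [0, 0, -0.04, 0, 0, 0],
  [0, 0, -0.03, 0, 0, 0],
  [0, 0, 0, 0, 0, 0],
  [0, 0, 0, 0, 0, 0],
])

```text
time: 3.28
position: [0.6092, 0.0261, 0.2958]
tool_rot: [0.994, -0.106, 0.001, 0.0]
ft_force: [-0.2, -0.6, 0.6]
grip_width: 0.0646
grip_force: 0.0
```

```bash
cat >> h.py <<'E'
from scipy.spatial.transform import Rotation as R
def st():
    o=get_obs(); x=R.from_quat(o["tool_rot"]).as_matrix(); print("t",round(o["time"],2),"pos",np.round(o["position"],4),"yaw",round(np.degrees(np.arctan2(x[1,0],x[0,0])),2),"tilt",np.round(x[:2,2],4),"w",round(o["grip_width"],4),"gf",round(o["grip_force"],1),"F",np.round(o["ft_force"],1),"M",np.round(o["moment"],2))
E
python3 -c "
from h import *
for i in range(3):
    camera('side'); st()"
```

```text
t 3.33 pos [0.6093 0.0261 0.2963] yaw -12.21 tilt [ 0.0032 -0.0004] w 0.0654 gf 0.0 F [-0.5  0.5 -0.3] M [0.04 0.09 0.  ]
t 3.38 pos [0.6093 0.0261 0.2965] yaw -12.21 tilt [ 0.0035 -0.0005] w 0.0652 gf 0.0 F [-0.4  0.   0.7] M [ 0.02  0.02 -0.01]
t 3.42 pos [0.6092 0.0261 0.2965] yaw -12.21 tilt [ 0.0034 -0.0005] w 0.0648 gf 0.0 F [-0.   0.2 -0.6] M [ 0.02  0.05 -0.06]
```

Emit:
step_arm([
  [0, 0, -0.02, 0, 0, 0],
  [0, 0, -0.015, 0, 0, 0],
  [0, 0, -0.01, 0, 0, 0],
  [0, 0, -0.007, 0, 0, 0],
  [0, 0, -0.0035, 0, 0, 0],
  [0, 0, 0, 0, 0, 0],
  [0, 0, 0, 0, 0, 0],
])

```text
time: 4.3
position: [0.6087, 0.0262, 0.2396]
tool_rot: [0.994, -0.106, 0.0, 0.0]
ft_force: [0.1, 0.2, 0.4]
grip_width: 0.0651
grip_force: 0.0
```

Emit:
step_arm([
  [0, 0, 0, 0, 0, 0],
  [0, 0, 0, 0, 0, 0],
  [0, 0, 0, 0, 0, 0],
  [0, 0, 0, 0, 0, 0],
  [0, 0, 0, 0, 0, 0],
  [0, 0, 0, 0, 0, 0],
], jaw=0.03, squeeze=15)

```text
time: 5.05
position: [0.6086, 0.0262, 0.2394]
tool_rot: [0.994, -0.106, 0.0, 0.0]
ft_force: [-0.4, -0.4, 1.2]
grip_width: 0.0397
grip_force: 15.0
```

Emit:
step_arm([
  [0, 0, 0.01, 0, 0, 0],
  [0, 0, 0.03, 0, 0, 0],
  [0, 0, 0.03, 0, 0, 0],
  [-0.0116, 0.0178, 0, 0, 0, 2.74],
  [-0.0116, 0.0178, 0, 0, 0, 2.74],
  [-0.0116, 0.0178, 0, 0, 0, 2.74],
  [-0.0116, 0.0178, 0, 0, 0, 2.74],
  [-0.0116, 0.0178, 0, 0, 0, 2.74],
  [-0.0116, 0.0178, 0, 0, 0, 2.74],
  [-0.0116, 0.0178, 0, 0, 0, 2.74],
  [-0.0116, 0.0178, 0, 0, 0, 2.74],
])

```text
time: 6.42
position: [0.515, 0.1698, 0.3093]
tool_rot: [0.996, 0.086, 0.0, -0.0]
ft_force: [0.5, -0.7, -1.3]
grip_width: 0.0398
grip_force: 15.0
```

Emit:
step_arm([
  [0, 0, -0.03, 0, 0, 0],
  [0, 0, -0.03, 0, 0, 0],
  [0, 0, -0.025, 0, 0, 0],
  [0, 0, -0.015, 0, 0, 0],
  [0, 0, -0.01, 0, 0, 0],
  [0, 0, 0, 0, 0, 0],
  [0, 0, 0, 0, 0, 0],
  [0, 0, 0, 0, 0, 0],
])

```text
time: 7.42
position: [0.5161, 0.1687, 0.2]
tool_rot: [0.996, 0.085, 0.001, -0.0]
ft_force: [0.2, 0.2, -1.4]
grip_width: 0.0398
grip_force: 15.0
```

```bash
python3 -c "
from h import *
st()"
```

```text
t 7.42 pos [0.5161 0.1687 0.2   ] yaw 9.72 tilt [0.0016 0.0002] w 0.0398 gf 15.0 F [ 0.2  0.2 -1.4] M [-0.03  0.02  0.04]
```

Base is about 13.6 mm above the plate. Lowering gently.

Emit:
step_arm([
  [0, 0, -0.006, 0, 0, 0],
  [0, 0, -0.004, 0, 0, 0],
  [0, 0, -0.002, 0, 0, 0],
  [0, 0, -0.001, 0, 0, 0],
  [0, 0, 0, 0, 0, 0],
  [0, 0, 0, 0, 0, 0],
])

```text
time: 8.18
position: [0.5157, 0.1686, 0.1863]
tool_rot: [0.996, 0.085, -0.0, 0.0]
ft_force: [0.2, 0.2, 1.1]
grip_width: 0.0399
grip_force: 15.0
```

Emit:
step_arm([
  [0, 0, -0.0005, 0, 0, 0],
  [0, 0, 0, 0, 0, 0],
  [0, 0, 0, 0, 0, 0],
])

```text
time: 8.55
position: [0.5156, 0.1686, 0.1863]
tool_rot: [0.996, 0.085, -0.0, 0.0]
ft_force: [-2.2, -0.8, 4.2]
grip_width: 0.0398
grip_force: 15.0
```

Emit:
step_arm([
  [0, 0, 0, 0, 0, 0],
  [0, 0, 0, 0, 0, 0],
  [0, 0, 0.01, 0, 0, 0],
  [0, 0, 0.03, 0, 0, 0],
  [0, 0, 0.05, 0, 0, 0],
  [0, 0, 0.04, 0, 0, 0],
], jaw=0.06)

```text
time: 9.3
position: [0.5158, 0.1686, 0.3179]
tool_rot: [0.996, 0.085, 0.001, -0.0]
ft_force: [0.9, 0.2, 0.2]
grip_width: 0.0598
grip_force: 0.0
```

Emit:
step_arm([
  [0.01845, -0.01945, 0, 0, 0, -2.74],
  [0.01845, -0.01945, 0, 0, 0, -2.74],
  [0.01845, -0.01945, 0, 0, 0, -2.74],
  [0.01845, -0.01945, 0, 0, 0, -2.74],
  [0.01845, -0.01945, 0, 0, 0, -2.74],
  [0.01845, -0.01945, 0, 0, 0, -2.74],
  [0.01845, -0.01945, 0, 0, 0, -2.74],
  [0.01845, -0.01945, 0, 0, 0, -2.74],
  [0, 0, -0.02, 0, 0, 0],
  [0, 0, 0, 0, 0, 0],
  [0, 0, 0, 0, 0, 0],
])

```text
time: 10.68
position: [0.6634, 0.0127, 0.2953]
tool_rot: [0.994, -0.107, -0.001, -0.0]
ft_force: [0.3, -0.4, 0.4]
grip_width: 0.06
grip_force: 0.0
```

```bash
python3 - <<'E'
from h import *
st()
for n in("side","top"):
    c=camera(n);W=cloud(c)
    for l,cc,r,z0,z1 in(("can",(.6632,.013),.027,.077,.095),("osc",(.516,.169),.04,.022,.045)):
        m=big(sel(W,cc,r,z0,z1)); p=W[m]; print(n,l,m.sum(),rect(p),p.mean(0).round(4))
E
```

```text
t 10.68 pos [0.6634 0.0127 0.2953] yaw -12.25 tilt [-0.0011  0.0002] w 0.06 gf 0.0 F [ 0.3 -0.4  0.4] M [ 0.05  0.06 -0.04]
side can 267 [665.7, 14.0, 44.2, 39.3, -60.7] [0.666  0.012  0.0847]
side osc 62 [499.4, 164.5, 40.1, 16.4, -80.4] [0.4986 0.1587 0.0313]
top can 90 [652.4, 17.2, 40.7, 22.5, 76.7] [0.6528 0.018  0.0847]
top osc 270 [514.8, 169.9, 52.2, 40.4, 9.4] [0.5143 0.1692 0.0315]
```

Emit:
step_arm([
  [0, 0, -0.02, 0, 0, 0],
  [0, 0, -0.015, 0, 0, 0],
  [0, 0, -0.01, 0, 0, 0],
  [0, 0, -0.006, 0, 0, 0],
  [0, 0, -0.003, 0, 0, 0],
  [0, 0, 0, 0, 0, 0],
  [0, 0, 0, 0, 0, 0],
])

```text
time: 11.65
position: [0.6636, 0.013, 0.2423]
tool_rot: [0.994, -0.106, 0.001, 0.0]
ft_force: [0.2, 0.3, -0.8]
grip_width: 0.06
grip_force: 0.0
```

Emit:
step_arm([
  [0, 0, 0, 0, 0, 0],
  [0, 0, 0, 0, 0, 0],
  [0, 0, 0, 0, 0, 0],
  [0, 0, 0, 0, 0, 0],
  [0, 0, 0, 0, 0, 0],
  [0, 0, 0, 0, 0, 0],
], jaw=0.035, squeeze=18)

```text
time: 12.4
position: [0.6634, 0.013, 0.242]
tool_rot: [0.994, -0.106, 0.0, 0.0]
ft_force: [-0.5, -0.5, 2.7]
grip_width: 0.0422
grip_force: 18.0
```

Emit:
step_arm([
  [0, 0, 0.005, 0, 0, 0],
  [0, 0, 0.01, 0, 0, 0],
  [0, 0, 0.03, 0, 0, 0],
  [0, 0, 0.04, 0, 0, 0],
  [0, 0, 0, 0, 0, 0],
  [0, 0, 0, 0, 0, 0],
])

```text
time: 13.15
position: [0.6629, 0.0131, 0.3264]
tool_rot: [0.994, -0.106, -0.001, -0.0]
ft_force: [0.3, 0.3, -1.6]
grip_width: 0.0423
grip_force: 18.0
```

```bash
python3 - <<'E'
from h import *
st()
c=camera("side");cv2.imwrite("pics/c.png",cv2.resize(c["pixels"][130:270,300:480],(720,560),interpolation=cv2.INTER_CUBIC))
E
```

```text
t 13.15 pos [0.6629 0.0131 0.3264] yaw -12.2 tilt [-0.001   0.0002] w 0.0423 gf 18.0 F [ 0.3  0.3 -1.6] M [ 0.07  0.02 -0.01]
```

View pics/c.png

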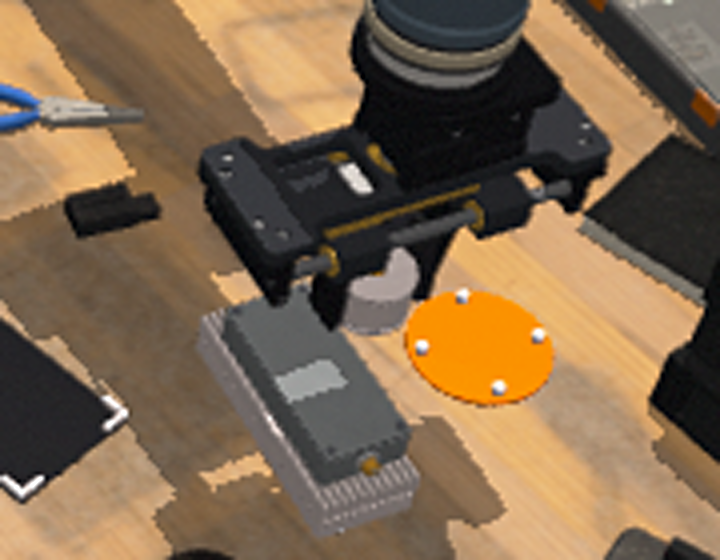

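The can hangs upright between the fingers (crop 375,295), and the filter (320,385) is undisturbed. Moving to the black round nest.

Emit:
step_arm([
  [-0.0005, -0.0262, 0, 0, 0, 2.32],
  [-0.0005, -0.0262, 0, 0, 0, 2.32],
  [-0.0005, -0.0262, 0, 0, 0, 2.32],
  [-0.0005, -0.0262, 0, 0, 0, 2.32],
  [-0.0005, -0.0262, 0, 0, 0, 2.32],
  [-0.0005, -0.0262, 0, 0, 0, 2.32],
  [-0.0005, -0.0262, 0, 0, 0, 2.32],
  [-0.0005, -0.0262, 0, 0, 0, 2.32],
  [-0.0005, -0.0262, 0, 0, 0, 2.32],
  [0, -0.0262, 0, 0, 0, 2.32],
  [0, 0, 0, 0, 0, 0],
  [0, 0, 0, 0, 0, 0],
])

```text
time: 14.7
position: [0.6584, -0.2482, 0.3252]
tool_rot: [0.995, 0.096, -0.001, -0.001]
ft_force: [-0.1, -0.9, -1.3]
grip_width: 0.0425
grip_force: 18.0
```

Emit:
step_arm([
  [0, 0, -0.03, 0, 0, 0],
  [0, 0, -0.03, 0, 0, 0],
  [0, 0, -0.03, 0, 0, 0],
  [0, 0, -0.02, 0, 0, 0],
  [0, 0, -0.012, 0, 0, 0],
  [0, 0, 0, 0, 0, 0],
  [0, 0, 0, 0, 0, 0],
  [0, 0, 0, 0, 0, 0],
])

```text
time: 15.7
position: [0.6593, -0.2493, 0.2061]
tool_rot: [0.995, 0.096, 0.001, 0.001]
ft_force: [0.2, -0.4, -0.7]
grip_width: 0.0425
grip_force: 18.0
```

```bash
python3 - <<'E'
from h import *
st()
for n in("side","top"):
    W=cloud(camera(n)); m=big(sel(W,(.658,-.249),.026,.034,.055)); p=W[m]; print(n,m.sum(),rect(p) if m.any() else'',p.mean(0),cv2.minEnclosingCircle((p[:,:2]*1000).astype(np.float32)))
E
```

```text
t 15.7 pos [ 0.6593 -0.2493  0.2061] yaw 10.99 tilt [ 0.0021 -0.0012] w 0.0425 gf 18.0 F [ 0.2 -0.4 -0.7] M [-0.01  0.04 -0.03]
side 77 [675.4, -242.1, 40.0, 11.5, -72.8] [ 0.67675233 -0.24445593  0.0446917 ] ((669.9808959960938, -243.73440551757812), 20.01128578186035)
top 0  [nan nan nan] ((0.0, 0.0), 0.0)<stdin>:4: RuntimeWarning: Mean of empty slice.
  ret = um.true_divide(
```

Emit:
step_arm([
  [0, 0, -0.006, 0, 0, 0],
  [0, 0, -0.005, 0, 0, 0],
  [0, 0, -0.003, 0, 0, 0],
  [0, 0, -0.001, 0, 0, 0],
  [0, 0, 0, 0, 0, 0],
  [0, 0, 0, 0, 0, 0],
])

```text
time: 16.55
position: [0.6589, -0.249, 0.1899]
tool_rot: [0.995, 0.096, 0.0, 0.0]
ft_force: [0.3, 0.6, -0.7]
grip_width: 0.0426
grip_force: 18.0
```

Emit:
step_arm([
  [0, 0, -0.001, 0, 0, 0],
  [0, 0, -0.0005, 0, 0, 0],
  [0, 0, 0, 0, 0, 0],
  [0, 0, 0, 0, 0, 0],
])

```text
time: 17.05
position: [0.659, -0.249, 0.189]
tool_rot: [0.995, 0.096, 0.0, 0.0]
ft_force: [-0.7, 0.9, 5.1]
grip_width: 0.0428
grip_force: 18.0
```

Emit:
step_arm([
  [0, 0, 0, 0, 0, 0],
  [0, 0, 0, 0, 0, 0],
  [0, 0, 0.01, 0, 0, 0],
  [0, 0, 0.04, 0, 0, 0],
  [0, 0, 0.05, 0, 0, 0],
  [0, 0.03, 0.03, 0, 0, -2.32],
  [-0.003, 0.034, 0, 0, 0, -2.32],
  [-0.003, 0.034, 0, 0, 0, -2.32],
  [-0.003, 0.034, 0, 0, 0, -2.32],
  [-0.004, 0.034, 0, 0, 0, -2.32],
  [-0.005, 0.034, 0, 0, 0, -2.32],
  [-0.005, 0.034, 0, 0, 0, -2.32],
], jaw=0.06)

```text
time: 18.55
position: [0.6357, -0.0139, 0.3189]
tool_rot: [0.999, -0.046, 0.0, 0.0]
ft_force: [0.4, -0.0, 0.1]
grip_width: 0.0599
grip_force: 0.0
```

```bash
python3 - <<'E'
from h import *
st()
for n,t in(("side",75),("top",105)):
    c=camera(n);W=cloud(c);P=c["pixels"]
    m=big(sel(W,(.658,-.249),.03,.026,.045)); p=W[m]; print(n,"can",m.sum(),rect(p),p.mean(0).round(4),cv2.minEnclosingCircle((p[:,:2]*1000).astype(np.float32)))
    m=big(sel(W,(.636,.02),.09,.05,.07)); p=W[m]; print(n,"filt",m.sum(),rect(p),np.median(p[:,2]))
E
```

```text
t 18.55 pos [ 0.6357 -0.0139  0.3189] yaw -5.33 tilt [ 0.0009 -0.0001] w 0.0599 gf 0.0 F [ 0.4 -0.   0.1] M [ 0.04  0.05 -0.04]
side can 319 [660.7, -248.4, 43.4, 42.8, -18.7] [ 0.6607 -0.2488  0.032 ] ((659.8821411132812, -248.58673095703125), 22.975366592407227)
side filt 1004 [637.6, 19.9, 122.2, 56.6, -11.1] 0.0570034974557746
top can 173 [657.7, -248.0, 41.5, 40.6, -1.8] [ 0.6579 -0.2472  0.0317] ((658.2816772460938, -246.67979431152344), 22.291696548461914)
top filt 462 [615.7, 25.1, 79.0, 54.5, -11.6] 0.05674775853732461
```

Emit:
step_arm([
  [0, 0.0115, 0, 0, 0, -2.3],
  [0, 0.0115, 0, 0, 0, -2.2],
  [0.0008, 0.0114, 0, 0, 0, -2.2],
  [0, 0, -0.03, 0, 0, 0],
  [0, 0, -0.03, 0, 0, 0],
  [0, 0, -0.02, 0, 0, 0],
  [0, 0, -0.01, 0, 0, 0],
  [0, 0, 0, 0, 0, 0],
  [0, 0, 0, 0, 0, 0],
  [0, 0, 0, 0, 0, 0],
], jaw=0.075)

```text
time: 19.9
position: [0.6371, 0.0194, 0.2293]
tool_rot: [0.995, -0.104, 0.001, 0.0]
ft_force: [0.6, 0.5, 0.9]
grip_width: 0.0753
grip_force: 0.0
```

```bash
python3 -c "
from h import *
st()"
```

```text
t 19.9 pos [0.6371 0.0194 0.2293] yaw -11.94 tilt [ 0.002  -0.0003] w 0.0753 gf 0.0 F [0.6 0.5 0.9] M [ 0.04  0.02 -0.  ]
```

Emit:
step_arm([
  [-0.0003, 0.0008, -0.008, 0, 0, 0],
  [0, 0, -0.004, 0, 0, 0],
  [0, 0, -0.0025, 0, 0, 0],
  [0, 0, 0, 0, 0, 0],
  [0, 0, 0, 0, 0, 0],
])

```text
time: 20.52
position: [0.6364, 0.0202, 0.2138]
tool_rot: [0.995, -0.104, 0.0, -0.0]
ft_force: [1.4, -0.3, 0.5]
grip_width: 0.075
grip_force: 0.0
```

Emit:
step_arm([
  [0, 0, 0, 0, 0, 0],
  [0, 0, 0, 0, 0, 0],
  [0, 0, 0, 0, 0, 0],
  [0, 0, 0, 0, 0, 0],
  [0, 0, 0, 0, 0, 0],
  [0, 0, 0, 0, 0, 0],
], jaw=0.045, squeeze=30)

```text
time: 21.28
position: [0.6364, 0.0202, 0.2139]
tool_rot: [0.995, -0.104, 0.0, 0.0]
ft_force: [-0.4, -0.8, 1.1]
grip_width: 0.0539
grip_force: 30.0
```

Emit:
step_arm([
  [0, 0, 0.004, 0, 0, 0],
  [0, 0, 0.01, 0, 0, 0],
  [0, 0, 0.03, 0, 0, 0],
  [0, 0, 0.03, 0, 0, 0],
  [0, 0, 0.02, 0, 0, 0],
  [0, 0, 0, 0, 0, 0],
  [0, 0, 0, 0, 0, 0],
])

```text
time: 22.15
position: [0.6359, 0.0203, 0.3071]
tool_rot: [0.995, -0.104, -0.001, -0.0]
ft_force: [-0.4, -0.1, -2.9]
grip_width: 0.0536
grip_force: 30.0
```

```bash
python3 - <<'E'
from h import *
st()
for n in("side","top"):
    c=camera(n);W=cloud(c)
    m=big(sel(W,(.634,.02),.1,.02,.045)); p=W[m]; print(n,"amp",m.sum(),rect(p),np.median(p[:,2]))
    if n=="side":cv2.imwrite("pics/d.png",cv2.resize(c["pixels"][130:270,300:480],(720,560),interpolation=cv2.INTER_CUBIC))
E
```

```text
t 22.15 pos [0.6359 0.0203 0.3071] yaw -11.94 tilt [-0.0015  0.0003] w 0.0536 gf 30.0 F [-0.4 -0.1 -2.9] M [0.05 0.01 0.01]
side amp 1453 [634.2, 19.9, 154.2, 63.1, -11.3] 0.02902063581414438
top amp 368 [605.2, 27.6, 93.8, 61.1, -11.8] 0.028507344597512807
```

View pics/d.png

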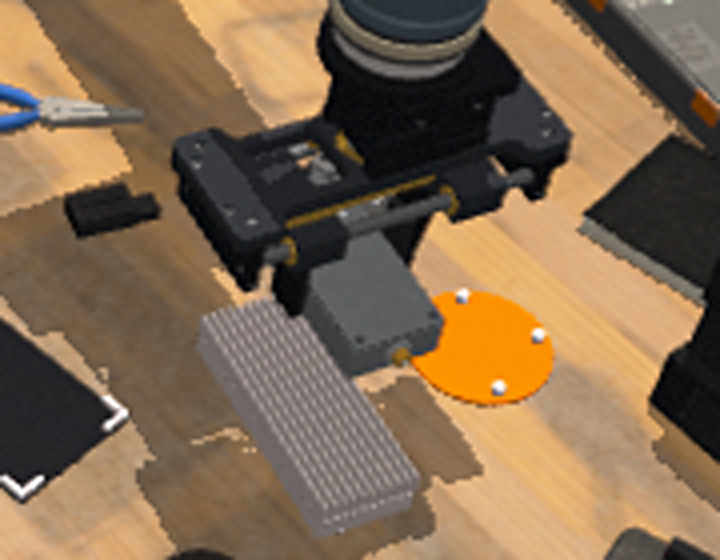

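The filter hangs level in the gripper (crop 370,310), and the amplifier lies free at (310,420).

Emit:
step_arm([
  [-0.0104, -0.0346, 0, 0, 0, 0.76],
  [-0.0104, -0.0346, 0, 0, 0, 0.76],
  [-0.0104, -0.0346, 0, 0, 0, 0.76],
  [-0.0104, -0.0346, 0, 0, 0, 0.76],
  [-0.0104, -0.0346, 0, 0, 0, 0.76],
  [-0.0104, -0.0346, 0, 0, 0, 0.76],
  [-0.0104, -0.0346, 0, 0, 0, 0.76],
  [-0.0104, -0.0346, 0, 0, 0, 0.76],
  [-0.0104, -0.0346, 0, 0, 0, 0.76],
  [-0.0104, -0.0346, 0, 0, 0, 0.76],
  [-0.0104, -0.0346, 0, 0, 0, 0.76],
  [-0.0104, -0.0346, 0, 0, 0, 0.76],
])

```text
time: 23.75
position: [0.5109, -0.3959, 0.3064]
tool_rot: [1.0, -0.025, -0.001, -0.001]
ft_force: [0.3, 0.5, -2.2]
grip_width: 0.0536
grip_force: 30.0
```

Emit:
step_arm([
  [0, 0, 0, 0, 0, 0],
  [0, 0, -0.03, 0, 0, 0],
  [0, 0, -0.03, 0, 0, 0],
  [0, 0, -0.025, 0, 0, 0],
  [0, 0, -0.015, 0, 0, 0],
  [0, 0, -0.008, 0, 0, 0],
  [0, 0, 0, 0, 0, 0],
  [0, 0, 0, 0, 0, 0],
  [0, 0, 0, 0, 0, 0],
])

```text
time: 24.88
position: [0.5118, -0.3952, 0.2007]
tool_rot: [1.0, -0.025, 0.001, 0.001]
ft_force: [0.6, 0.5, -2.3]
grip_width: 0.0539
grip_force: 30.0
```

```bash
python3 - <<'E'
from h import *
st()
for n in("side","top"):
    c=camera(n);W=cloud(c)
    m=big(sel(W,(.5115,-.3953),.08,.03,.06)); p=W[m]; print(n,m.sum(),rect(p),np.median(p[:,2]))
E
```

```text
t 24.88 pos [ 0.5118 -0.3952  0.2007] yaw -2.83 tilt [ 0.0013 -0.0013] w 0.0539 gf 30.0 F [ 0.6  0.5 -2.3] M [ 0.01 -0.06 -0.03]
side 877 [540.7, -390.8, 73.9, 73.0, -80.9] 0.04344352208519153
top 0 [0.0, 0.0, 0.0, 0.0, 0.0] nan
  return _methods._mean(a, axis=axis, dtype=dtype,
  ret = ret.dtype.type(ret / rcount)
```

Down 13.8 mm to contact.

Emit:
step_arm([
  [0, 0, -0.006, 0, 0, 0],
  [0, 0, -0.004, 0, 0, 0],
  [0, 0, -0.002, 0, 0, 0],
  [0, 0, -0.001, 0, 0, 0],
  [0, 0, 0, 0, 0, 0],
  [0, 0, 0, 0, 0, 0],
])

```text
time: 25.72
position: [0.5116, -0.395, 0.1868]
tool_rot: [1.0, -0.025, 0.0, 0.0]
ft_force: [-1.4, 0.5, -0.1]
grip_width: 0.0539
grip_force: 30.0
```

Emit:
step_arm([
  [0, 0, -0.0005, 0, 0, 0],
  [0, 0, 0, 0, 0, 0],
  [0, 0, 0, 0, 0, 0],
])

```text
time: 26.1
position: [0.5116, -0.395, 0.1868]
tool_rot: [1.0, -0.025, 0.0, 0.0]
ft_force: [-2.2, 2.7, 5.2]
grip_width: 0.0539
grip_force: 30.0
```

Emit:
step_arm([
  [0, 0, 0, 0, 0, 0],
  [0, 0, 0, 0, 0, 0],
  [0, 0, 0.01, 0, 0, 0],
  [0, 0, 0.04, 0, 0, 0],
  [0, 0, 0.05, 0, 0, 0],
  [0, 0, 0.03, 0, 0, 0],
], jaw=0.07)

```text
time: 26.85
position: [0.512, -0.3954, 0.3195]
tool_rot: [1.0, -0.025, 0.002, 0.002]
ft_force: [0.3, 0.0, -0.1]
grip_width: 0.0699
grip_force: 0.0
```

Emit:
step_arm([
  [0.0102, 0.03465, 0, 0, 0, -0.77],
  [0.0102, 0.03465, 0, 0, 0, -0.77],
  [0.0102, 0.03465, 0, 0, 0, -0.77],
  [0.0102, 0.03465, 0, 0, 0, -0.77],
  [0.0102, 0.03465, 0, 0, 0, -0.77],
  [0.0102, 0.03465, 0, 0, 0, -0.77],
  [0.0102, 0.03465, 0, 0, 0, -0.77],
  [0.0102, 0.03465, 0, 0, 0, -0.77],
  [0.0102, 0.03465, 0, 0, 0, -0.77],
  [0.0102, 0.03465, 0, 0, 0, -0.77],
  [0.0102, 0.03465, 0, 0, 0, -0.77],
  [0.0102, 0.03465, 0, 0, 0, -0.77],
], jaw=0.085)

```text
time: 28.35
position: [0.6343, 0.022, 0.3169]
tool_rot: [0.994, -0.105, 0.001, 0.0]
ft_force: [-0.3, -0.6, 1.0]
grip_width: 0.0855
grip_force: 0.0
```

Emit:
step_arm([
  [0, 0, -0.03, 0, 0, 0],
  [0, 0, -0.03, 0, 0, 0],
  [0, 0, -0.02, 0, 0, 0],
  [0, 0, 0, 0, 0, 0],
  [0, 0, 0, 0, 0, 0],
])

```text
time: 28.98
position: [0.6345, 0.0206, 0.2371]
tool_rot: [0.994, -0.105, 0.001, 0.0]
ft_force: [0.6, 0.6, -0.6]
grip_width: 0.0853
grip_force: 0.0
```

```bash
python3 - <<'E'
from h import *
st()
for n in("side","top"):
    c=camera(n);W=cloud(c)
    m=big(sel(W,(.5115,-.3953),.08,.02,.06)); p=W[m]; print(n,m.sum(),rect(p),np.median(p[:,2]))
E
```

```text
t 28.98 pos [0.6345 0.0206 0.2371] yaw -12.08 tilt [ 0.0018 -0.0002] w 0.0853 gf 0.0 F [ 0.6  0.6 -0.6] M [ 0.05 -0.02 -0.02]
side 1290 [515.6, -394.1, 126.5, 54.6, -2.6] 0.02962916457249004
top 820 [512.8, -391.9, 123.8, 54.6, -3.2] 0.029166255993921752
```

Emit:
step_arm([
  [-0.0006, 0, -0.02, 0, 0, 0],
  [0, 0, -0.015, 0, 0, 0],
  [0, 0, -0.01, 0, 0, 0],
  [0, 0, -0.005, 0, 0, 0],
  [0, 0, 0, 0, 0, 0],
  [0, 0, 0, 0, 0, 0],
])

```text
time: 29.82
position: [0.6336, 0.0208, 0.1866]
tool_rot: [0.994, -0.105, 0.0, 0.0]
ft_force: [-0.3, -0.5, -0.2]
grip_width: 0.085
grip_force: 0.0
```

Emit:
step_arm([
  [0, 0, 0, 0, 0, 0],
  [0, 0, 0, 0, 0, 0],
  [0, 0, 0, 0, 0, 0],
  [0, 0, 0, 0, 0, 0],
  [0, 0, 0, 0, 0, 0],
  [0, 0, 0, 0, 0, 0],
], jaw=0.05, squeeze=45)

```text
time: 30.58
position: [0.6334, 0.0206, 0.1865]
tool_rot: [0.994, -0.105, 0.0, 0.0]
ft_force: [0.3, -2.5, 2.7]
grip_width: 0.0599
grip_force: 45.0
```

Emit:
step_arm([
  [0, 0, 0.004, 0, 0, 0],
  [0, 0, 0.01, 0, 0, 0],
  [0, 0, 0.02, 0, 0, 0],
  [0, 0, 0.02, 0, 0, 0],
  [0, 0, 0, 0, 0, 0],
  [0, 0, 0, 0, 0, 0],
])

```text
time: 31.32
position: [0.6332, 0.0209, 0.2406]
tool_rot: [0.994, -0.105, 0.0, -0.0]
ft_force: [-0.7, 0.4, -5.4]
grip_width: 0.0598
grip_force: 45.0
```

```bash
python3 - <<'E'
from h import *
st()
c=camera("side");cv2.imwrite("pics/e.png",cv2.resize(c["pixels"][130:270,300:480],(720,560),interpolation=cv2.INTER_CUBIC))
for n in("side","top"):
    c=camera(n);W=cloud(c)
    m=big(sel(W,(.5115,-.3953),.08,.026,.06)); p=W[m]; print(n,m.sum(),rect(p),p.mean(0),np.median(p[:,2]))
E
```

```text
t 31.32 pos [0.6332 0.0209 0.2406] yaw -12.06 tilt [0.0001 0.    ] w 0.0598 gf 45.0 F [-0.7  0.4 -5.4] M [ 0.    0.03 -0.  ]
side 1204 [511.7, -393.7, 121.3, 54.9, -2.9] [ 0.51417857 -0.39421146  0.02981717] 0.029801199042198245
top 715 [510.8, -392.0, 119.1, 54.3, -3.3] [ 0.51023479 -0.39259888  0.02969513] 0.029502958632437792
```

View pics/e.png

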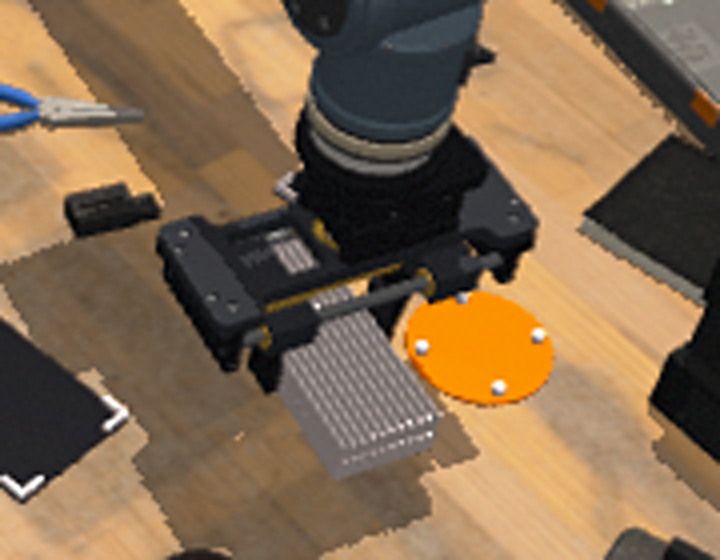

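The amplifier is held level (crop 360,390).

Emit:
step_arm([
  [0, 0, 0.02, 0, 0, 0],
  [-0.01388, -0.01385, 0, 0, 0, 2.12],
  [-0.01388, -0.01385, 0, 0, 0, 2.12],
  [-0.01388, -0.01385, 0, 0, 0, 2.12],
  [-0.01388, -0.01385, 0, 0, 0, 2.12],
  [-0.01388, -0.01385, 0, 0, 0, 2.12],
  [-0.01388, -0.01385, 0, 0, 0, 2.12],
  [-0.01388, -0.01385, 0, 0, 0, 2.12],
  [-0.01388, -0.01385, 0, 0, 0, 2.12],
  [-0.01388, -0.01385, 0, 0, 0, 2.12],
  [-0.01388, -0.01385, 0, 0, 0, 2.12],
])

```text
time: 32.85
position: [0.4947, -0.1184, 0.2615]
tool_rot: [0.997, 0.08, 0.001, 0.001]
ft_force: [0.1, -0.1, -5.6]
grip_width: 0.0595
grip_force: 45.0
```

Emit:
step_arm([
  [0, 0, 0, 0, 0, 0],
  [0, 0, -0.02, 0, 0, 0],
  [0, 0, -0.02, 0, 0, 0],
  [0, 0, -0.012, 0, 0, 0],
  [0, 0, -0.006, 0, 0, 0],
  [0, 0, 0, 0, 0, 0],
  [0, 0, 0, 0, 0, 0],
  [0, 0, 0, 0, 0, 0],
])

```text
time: 33.85
position: [0.4948, -0.1177, 0.2027]
tool_rot: [0.997, 0.08, 0.0, 0.0]
ft_force: [0.5, 0.7, -5.5]
grip_width: 0.0598
grip_force: 45.0
```

```bash
python3 -c "
from h import *
st()"
```

```text
t 33.85 pos [ 0.4948 -0.1177  0.2027] yaw 9.13 tilt [ 0.001  -0.0005] w 0.0598 gf 45.0 F [ 0.5  0.7 -5.5] M [-0.02 -0.01 -0.03]
```

Emit:
step_arm([
  [0, 0, -0.006, 0, 0, 0],
  [0, 0, -0.004, 0, 0, 0],
  [0, 0, -0.002, 0, 0, 0],
  [0, 0, -0.001, 0, 0, 0],
  [0, 0, 0, 0, 0, 0],
  [0, 0, 0, 0, 0, 0],
])

```text
time: 34.6
position: [0.4944, -0.1176, 0.1894]
tool_rot: [0.997, 0.08, -0.0, -0.0]
ft_force: [-1.4, -0.4, 0.2]
grip_width: 0.0597
grip_force: 45.0
```

Emit:
step_arm([
  [0, 0, -0.0005, 0, 0, 0],
  [0, 0, 0, 0, 0, 0],
  [0, 0, 0, 0, 0, 0],
])

```text
time: 34.98
position: [0.4944, -0.1176, 0.1894]
tool_rot: [0.997, 0.08, -0.0, 0.0]
ft_force: [-2.0, 0.4, 5.5]
grip_width: 0.0596
grip_force: 45.0
```

Emit:
step_arm([
  [0, 0, 0, 0, 0, 0],
  [0, 0, 0, 0, 0, 0],
  [0, 0, 0.01, 0, 0, 0],
  [0, 0, 0.04, 0, 0, 0],
  [0, 0, 0.05, 0, 0, 0],
  [0, 0.04, 0.04, 0, 0, 0],
  [-0.01, 0.045, 0.03, 0, 0, 0],
  [-0.01, 0.045, 0.03, 0, 0, 0],
  [-0.01, 0.045, 0, 0, 0, 0],
  [-0.02, 0.045, 0, 0, 0, 0],
  [-0.02, 0.045, 0, 0, 0, 0],
  [-0.02, 0.045, 0, 0, 0, 0],
], jaw=0.08)

```text
time: 36.48
position: [0.4037, 0.1936, 0.3894]
tool_rot: [0.997, 0.079, 0.001, -0.0]
ft_force: [0.2, 0.7, 0.3]
grip_width: 0.0798
grip_force: 0.0
```

```bash
python3 - <<'E'
from h import *
st()
for n,t in(("side",75),("top",105)):
    c=camera(n);W=cloud(c);P=c["pixels"].astype(int)
    cv2.imwrite(f"pics/f_{n}.png",cv2.resize(c["pixels"][140:350,90:460] if n=="side" else c["pixels"][140:260,130:400],(800,454 if n=="side" else 356),interpolation=cv2.INTER_CUBIC))
    W0=np.load(n+"_W.npy");P0=np.load(n+"_P.npy").astype(int)
    for l,cc,r,z0 in(("L",(.4946,-.1178),.1,.026),("M",(.5115,-.3953),.08,.026),("S",(.516,.1686),.045,.026),("R",(.6585,-.249),.03,.026)):
        m=big(sel(W,cc,r,z0,.05)); p=W[m]
        # nest outline: everything that differs from wood = dark plate or raised bright corners, in the first picture
        a=sel(W0,cc,r+.03,-.01,.02); hsv=cv2.cvtColor(P0.astype(np.uint8),cv2.COLOR_BGR2HSV)
        k=big(a&((P0.max(-1)<t)|(hsv[...,1]<45))); q=W0[k]
        print(n,l,"obj",rect(p),"z",np.median(p[:,2]).round(4),"nest",rect(q))
E
```

```text
t 36.48 pos [0.4037 0.1936 0.3894] yaw 9.12 tilt [0.0014 0.0004] w 0.0798 gf 0.0 F [0.2 0.7 0.3] M [ 0.06 -0.03  0.02]
side L obj [495.7, -116.5, 151.6, 63.9, 9.4] z 0.0324 nest [491.2, -117.8, 187.1, 94.3, 9.5]
side M obj [512.1, -393.9, 121.5, 53.9, -2.7] z 0.0298 nest [511.9, -396.5, 149.5, 81.8, -3.1]
side S obj [516.2, 168.0, 53.6, 45.7, 10.3] z 0.0317 nest [517.2, 168.2, 80.6, 73.0, 9.0]
side R obj [659.7, -248.2, 43.5, 42.6, -23.0] z 0.0321 nest [659.8, -250.0, 86.2, 83.3, -37.7]
top L obj [443.0, -114.9, 47.3, 7.5, 8.3] z 0.0327 nest [495.8, -116.1, 183.3, 92.6, 8.8]
top M obj [510.4, -391.6, 118.5, 54.5, -3.6] z 0.0295 nest [512.8, -397.7, 150.8, 84.1, -3.1]
top S obj [514.6, 170.0, 52.1, 42.1, 9.8] z 0.0317 nest [517.0, 169.6, 84.5, 67.4, 9.0]
top R obj [657.5, -247.9, 41.3, 40.7, -2.1] z 0.0319 nest [658.8, -249.1, 79.4, 77.0, -1.7]
```

View pics/f_side.png

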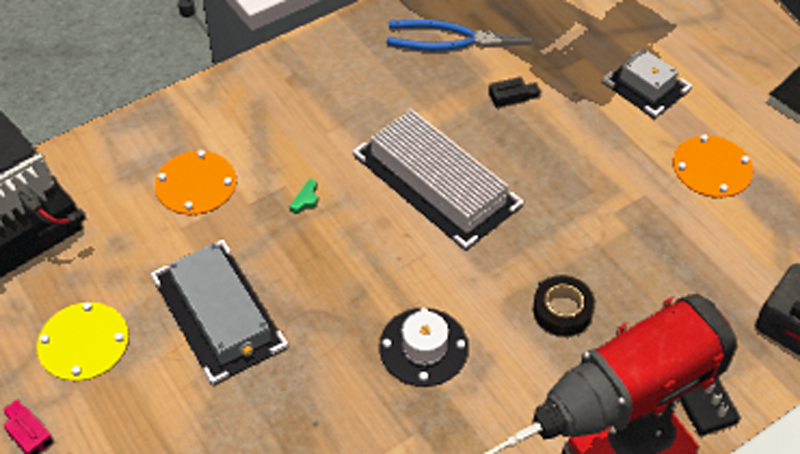

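View pics/f_top.png

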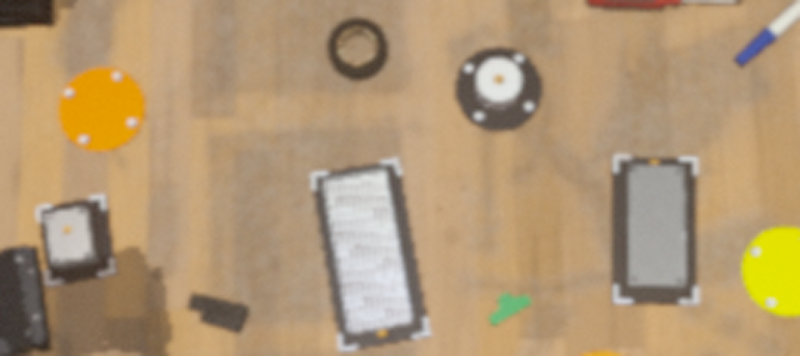

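All four are in their nests. The side view shows the filter at (215,300), the amplifier at (440,170), the can at (425,335) and the oscillator at (650,75). The filter seems about 2.5 mm off in y, so I check the amplifier and the pins more finely before mending.

```bash
python3 - <<'E'
from h import *
acc={}
for n,t in(("side",75),("top",105)):
  for i in range(3):
    c=camera(n);W=cloud(c);P=c["pixels"].astype(int)
    hsv=cv2.cvtColor(c["pixels"],cv2.COLOR_BGR2HSV); W0=np.load(n+"_W.npy");P0=np.load(n+"_P.npy").astype(int)
    for l,cc,y,s in(("L",(.4946,-.1178),9.1,(75,30)),("M",(.5115,-.3953),-2.8,(59,27)),("S",(.516,.1686),9.5,(26,20)),("R",(.6585,-.249),11,(22,22))):
        Rm=np.array([[np.cos(np.radians(y)),np.sin(np.radians(y))],[-np.sin(np.radians(y)),np.cos(np.radians(y))]])
        loc=lambda p:(p[:,:2]-cc)@Rm.T*1000
        p=loc(W[sel(W,cc,.1,.024,.05)]); 
        q=loc(W0[big(sel(W0,cc,.12,-.01,.02)&(P0.max(-1)<t))])
        f=lambda p:np.array([ (np.percentile(p[:,k],1)+np.percentile(p[:,k],99))/2 for k in(0,1)])
        g=lambda p:np.ptp(p,axis=0)
        acc.setdefault((n,l),[]).append(np.r_[f(p),f(q),f(p)-f(q),g(p),g(q)])
for k,v in acc.items(): print(k,"obj,nest,diff,size",np.round(np.mean(v,0),1))
E
```

```text
('side', 'L') obj,nest,diff,size [  1.8   0.7   1.2  -0.9   0.6   1.6 153.   64.7 179.4  90.3]
('side', 'M') obj,nest,diff,size [  1.    1.4   1.6  -1.2  -0.5   2.5 122.   54.7 149.3  81.5]
('side', 'S') obj,nest,diff,size [ 0.8 -0.4  0.6 -1.6  0.2  1.2 53.4 45.7 79.  70.4]
('side', 'R') obj,nest,diff,size [ 1.6  0.3  1.  -1.4  0.6  1.7 43.8 44.2 87.1 86. ]
('top', 'L') obj,nest,diff,size [ -0.5   2.5   0.6   0.6  -1.1   1.9 150.4  60.1 173.   81.5]
('top', 'M') obj,nest,diff,size [-2.000e+00  3.100e+00 -8.000e-01  1.000e-01 -1.300e+00  2.900e+00
  1.193e+02  5.500e+01  1.407e+02  7.600e+01]
('top', 'S') obj,nest,diff,size [-1.1  1.5 -0.5  0.4 -0.6  1.1 52.7 40.6 74.2 61.7]
('top', 'R') obj,nest,diff,size [ 0.2  1.5 -0.4  0.   0.6  1.4 42.3 42.3 82.5 79.8]
```

Emit:
step_arm([
  [0.009, -0.049, 0, 0, 0, -1],
  [0.009, -0.049, 0, 0, 0, -1],
  [0.009, -0.049, 0, 0, 0, -1],
  [0.009, -0.049, 0, 0, 0, -1],
  [0.009, -0.049, 0, 0, 0, -1],
  [0.009, -0.049, 0, 0, 0, -1],
  [0.009, -0.049, 0, 0, 0, -1],
  [0.009, -0.049, 0, 0, 0, -1],
  [0.009, -0.049, 0, 0, 0, -1],
  [0.009, -0.049, 0, 0, 0, -1],
  [0.009, -0.049, 0, 0, 0, -1],
  [0.009, -0.049, 0, 0, 0, -1],
], jaw=0.07)

```text
time: 38.38
position: [0.5116, -0.3989, 0.3885]
tool_rot: [1.0, -0.027, -0.0, -0.0]
ft_force: [0.9, 0.9, 0.4]
grip_width: 0.0698
grip_force: 0.0
```

Emit:
step_arm([
  [0, 0, -0.05, 0, 0, 0],
  [0, 0, -0.05, 0, 0, 0],
  [0, 0, -0.04, 0, 0, 0],
  [0, 0, -0.02, 0, 0, 0],
  [0, 0, 0, 0, 0, 0],
  [0, 0, 0, 0, 0, 0],
  [0, 0, 0, 0, 0, 0],
])

```text
time: 39.25
position: [0.5131, -0.3962, 0.2308]
tool_rot: [1.0, -0.025, 0.001, 0.001]
ft_force: [0.4, -0.8, 0.2]
grip_width: 0.0701
grip_force: 0.0
```

```bash
python3 -c "
from h import *
st()"
```

```text
t 39.25 pos [ 0.5131 -0.3962  0.2308] yaw -2.86 tilt [ 0.0026 -0.0028] w 0.0701 gf 0.0 F [ 0.4 -0.8  0.2] M [ 0.08 -0.01 -0.03]
```

Emit:
step_arm([
  [-0.001, 0.001, -0.02, 0, 0, 0],
  [0, 0, -0.012, 0, 0, 0],
  [0, 0, -0.007, 0, 0, 0],
  [0, 0, -0.0035, 0, 0, 0],
  [0, 0, 0, 0, 0, 0],
  [0, 0, 0, 0, 0, 0],
])

```text
time: 40.0
position: [0.5117, -0.3948, 0.1866]
tool_rot: [1.0, -0.025, 0.0, 0.0]
ft_force: [0.5, -0.4, 0.3]
grip_width: 0.0702
grip_force: 0.0
```

Emit:
step_arm([
  [0, 0, 0, 0, 0, 0],
  [0, 0, 0, 0, 0, 0],
  [0, 0, 0, 0, 0, 0],
  [0, 0, 0, 0, 0, 0],
  [0, 0, 0, 0, 0, 0],
], jaw=0.045, squeeze=30)

```text
time: 40.62
position: [0.5116, -0.3947, 0.1864]
tool_rot: [1.0, -0.025, 0.0, 0.0]
ft_force: [-0.7, 0.5, 1.9]
grip_width: 0.0536
grip_force: 30.0
```

Emit:
step_arm([
  [0, 0, 0.003, 0, 0, 0],
  [0, 0, 0, 0, 0, 0],
  [0.0005, -0.0024, 0, 0, 0, 0],
  [0, 0, 0, 0, 0, 0],
  [0, 0, -0.0015, 0, 0, 0],
  [0, 0, 0, 0, 0, 0],
  [0, 0, -0.0015, 0, 0, 0],
  [0, 0, 0, 0, 0, 0],
  [0, 0, 0, 0, 0, 0],
])

```text
time: 41.75
position: [0.5121, -0.3971, 0.1865]
tool_rot: [1.0, -0.025, 0.0, 0.0]
ft_force: [0.1, 0.5, 0.3]
grip_width: 0.0538
grip_force: 30.0
```

Emit:
step_arm([
  [0, 0, -0.0004, 0, 0, 0],
  [0, 0, 0, 0, 0, 0],
])

```text
time: 42.0
position: [0.5121, -0.3971, 0.1864]
tool_rot: [1.0, -0.025, 0.0, 0.0]
ft_force: [-0.7, 1.8, 3.5]
grip_width: 0.0542
grip_force: 30.0
```

Emit:
step_arm([
  [0, 0, 0, 0, 0, 0],
  [0, 0, 0, 0, 0, 0],
  [0, 0, 0.01, 0, 0, 0],
  [0, 0, 0.04, 0, 0, 0],
  [0, 0, 0.05, 0, 0, 0],
  [0, 0, 0.05, 0, 0, 0],
  [-0.02, -0.04, 0.04, 0, 0, 0],
  [-0.04, -0.04, 0, 0, 0, 0],
  [-0.04, -0.04, 0, 0, 0, 0],
  [-0.04, -0.03, 0, 0, 0, 0],
  [-0.04, -0.03, 0, 0, 0, 0],
  [0, 0, 0, 0, 0, 0],
], jaw=0.07)

```text
time: 43.5
position: [0.3288, -0.5795, 0.3763]
tool_rot: [1.0, -0.028, -0.0, 0.001]
ft_force: [1.0, 0.4, 0.1]
grip_width: 0.0699
grip_force: 0.0
```

```bash
python3 - <<'E'
from h import *
st()
for n,t in(("side",75),("top",105)):
    W=cloud(camera(n))
    for l,cc,r in(("L",(.4946,-.1178),.1),("M",(.5115,-.3953),.08),("S",(.516,.1686),.045),("R",(.6585,-.249),.03)):
        p=W[big(sel(W,cc,r,.024,.05))]; print(n,l,rect(p),"z",np.median(p[:,2]).round(4))
E
```

```text
t 43.5 pos [ 0.3288 -0.5795  0.3763] yaw -3.17 tilt [-0.0003 -0.0017] w 0.0699 gf 0.0 F [1.  0.4 0.1] M [ 0.02 -0.03 -0.02]
side L [494.9, -116.7, 152.9, 64.6, 8.7] z 0.0322
side M [512.6, -395.7, 120.0, 55.0, -3.1] z 0.0298
side S [516.5, 168.1, 53.9, 44.3, 11.0] z 0.0318
side R [660.3, -247.9, 43.7, 43.0, 6.5] z 0.0316
top L [490.5, -95.5, 146.9, 19.4, 8.8] z 0.033
top M [530.7, -396.0, 80.8, 52.4, 0.6] z 0.0292
top S [515.0, 169.7, 52.0, 41.3, 8.3] z 0.0318
top R [657.9, -248.0, 41.4, 40.7, -2.6] z 0.0311
```

```bash
python3 -c "
from h import *
print(hand_in())"
```

```text
the job is handed in; nothing more can be done
None
```

All four modules are in their own nests, flat, right way up and aligned, each within about 2 mm of centre by the cameras, after I re-gripped the filter once to recentre it; the job was handed in at about 44 s, and the hand-in returned no verdict.

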